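# Level the balance stand with the orange wedge

## Task

The balance stands on a hinged plate that sags at its free edge. Pick up the orange wedge (not the thin grey one), set it on the bench thin end first at the middle of that low edge, and slide it straight in underneath until the red pointer has risen into the green band on the white post. Leave the wedge there, flat on the bench and holding the plate up, and let go.

Things in the scene. Friction and masses are not known exactly. Their poses are not given: they have to be found in the camera images.
- wedge_grip (a point): Orange wedge, 140 g, lying flat: ramp 120 long x 40 wide, 39 high falling to a 3 mm thin edge (0.3 per mm); behind its thick end a grip block 30 x 30, 60 high, to pinch across y from above. Point: on the block's axis, 42 above the underside. x to the thin edge, 135 ahead; z up. (The grey wedge, 12 high, is too thin.)
- lip (a point): Axis and middle of the hinged plate's free edge, a steel bar 8 thick, 160 long (along y), at first 18 above the bench (30 when level). x: to the hinge 200 away, the way the wedge goes in. Bare bench below, 60 either side; balance on top to 73 high. Rises freely, falls back. Ramp meets bar with wedge_grip 101 before the lip, level at 59; push 4-12 N; the wedge stays put.
- pointer (a point): Tip of the red pointer, a bar 4 mm thick sticking out sideways from the plate's free edge, 104 mm from the lip's middle on its +y side. It rises with the lip; at the start it is 18 mm above the bench, 12 mm below the mark.
- mark (a point): Mid-height of the green band, 30 mm above the bench. The band is 10 mm tall, round a fixed white post (16 mm thick, 50 mm tall) beside the lip's +y end. The point is 21 mm off the post's axis, where the pointer tip comes when the plate is level. x: level, the way the wedge goes in; z up.
There are look-alikes about, which are no part of the job. There is more than one size of the part that bears wedge_grip; the job needs the largest.

How it is judged:
At the end, for the whole second after the job is handed in: Pointer tip within 6 mm of the green band's middle in height; the orange wedge, released, flat on the bench (0.1 rad) under the lip, its grip point 30 to 90 mm before the lip and within 35 mm of its middle sideways, the wedge within 20 degrees of square to the lip (z of pointer in the frame of mark between -0.006 and 0.006 m and x of wedge_grip in the frame of lip between -0.09 and -0.03 m and y of wedge_grip in the frame of lip between -0.035 and 0.035 m and angle between the x axis of wedge_grip and the x axis of lip, either way round below 0.35 rad and angle between wedge_grip's own z axis and vertical below 0.1 rad and height (world z) of wedge_grip below 0.05 m); the robot touches nothing.
It also fails if it takes over 38 s, if anything falls off the work surface, if the arm or the gripper's body presses on something with over 40 N, if the wrist force passes 120 N, or if a joint passes its speed limit or range.

## Robot

A 6-joint arm with a two-finger parallel gripper is mounted at the origin on the work surface. World frame = base frame: x ahead of the robot, y to its left, z up, the work surface at z = 0. Lengths are in m, angles in rad, forces in N, time in s.
With the tool pointing down it reaches from about 0.35 to 1 m from the base axis. Payload 7.1 kg.
Tool frame: the origin (TCP) lies at the very end of the fingers, on their centre line; the grasp point (between the pads) lies 19 mm behind it; z points along the fingers, y is the direction in which the jaws open and shut (so a half turn about z gives the same grasp; the last joint's range is limited). The gripper opens to 85 mm and grips with 20 to 120 N. Pads are 22 mm wide; open, the fingers measure 114 mm over their backs; the gripper's body (76 mm by 85 mm) begins 54 mm behind the grasp point. The pads swing forward as they close: fully open they stand 13 mm farther back than shut.
Start: joints at [1.197, 0.423, 1.63, -0, 1.089, -0.019], TCP at [0.217, 0.586, 0.231] pointing down, gripper open.
Joint ranges: [-3, 3], [-0.9, 2.11], [0.09, 2.58], [-1.31, 4.45], [0.11, 2.69], [-2.54, 2.54]. Speed limits (rad/s): [2.39, 2.39, 3.01, 3.14, 3.14, 3.14].

## Interface

Orientations are given as a unit quaternion [x, y, z, w].
In Python, from bench import sensors, viewer, hand_in gives the robot as it stands. The module is installed in compiled form; this text tells all that it offers.
- The arm moves only by the tool play_rows, never from a script. Its argument "plan" is a list that holds one entry, the list of rows, each a list of 7 numbers: the shift along the tool's x, y, z in mm, then the turn, a rotation vector about the tool's x, y, z in degrees, then the finger opening in mm, from 0 to 85.4. A call has 1 to 12 rows; each row is the pose to reach, as a shift and turn from the pose commanded when the call began, along the tool's axes at that moment; what a row does not reach only later rows make up. A row lasts 1/8 s, in which the tool goes at most 62.5 mm and 10.7 degrees, less where a joint would pass 70% of its speed; a pose out of reach is approached as far as the arm can. A call with a gripper value outside its range is refused whole. The fingers move at their own pace and stop on an object; "grip_force" is the grip in N (left out, the last holds). Time passes only in rows, so rows that repeat a pose let the fingers close. It gives the time, the measured TCP pose, the force and the opening at its end, in the units of the state.
- sensors.observe(): the state, without advancing time (a new reading comes with each control period).
- viewer.read_camera(name): name is "scene" or "top" or "wrist"; returns a dict with "img" (420x560x3 uint8, blue, green, red), "intrinsics" (3x3 intrinsics, pixels), "view" (4x4, takes a point from world to camera coordinates); the wrist camera has in their place "hand_eye" (4x4, takes a point from camera to tool coordinates, whose origin is the TCP and whose axes are the flange's). Camera axes: x right, y down, z forward; pixel columns grow to the right and rows downward; lengths in m; the calibration is good to about 2 mm. A picture is of the moment at which its call begins: read the wrist's pose just before it. There is no depth.
- hand_in(): hands the job in, once; it reports no verdict.
The state is a dict: "time": time; "joint_positions": joint angles; "dq": joint speeds; "effort": joint torques, N m; "tcp_pos": TCP position; "tool_rot": TCP orientation; "force": force on the tool from outside, world axes, zero at the start; "moment": the same for the moment, N m; "width": finger opening in m.
Only numpy, scipy, OpenCV 4.12 (cv2) and the standard library are available. Lean on these libraries where they do the work, as an engineer would, in place of code of your own. Each camera call takes 0.05 s, during which the arm holds its last target.

## Working session

There is one attempt and no reset: what is moved stays moved. The work goes in short steps, Python scripts to look and compute and a tool call to move; the robot and the scene stay as the last step left them, time stands still between calls to the robot, and variables do not carry over. Pictures are saved under pics/ and viewed, and the job is handed in when it is done.

Besides the shell and the picture viewer there is one more tool, called after "Request:" by a JSON object that holds its "api" and its "payload", one argument or row to a line. play_rows: Moves the arm, as the interface text tells. Its arguments: {"type":"object","properties":{"plan":{"type":"array","items":{"type":"array","items":{"type":"array","items":{"type":"number"}}}},"grip_force":{"type":"number"}},"required":["plan"]}

```bash
mkdir -p pics; cat > h.py <<'E'
import numpy as np,cv2
from bench import sensors,viewer
from scipy.spatial.transform import Rotation as R
def grab(n,f):
    s=sensors.observe(); c=viewer.read_camera(n); cv2.imwrite(f,c['img'])
    K=np.array(c['intrinsics'])
    if 'view' in c: V=np.array(c['view'])
    else:
        T=np.eye(4);T[:3,:3]=R.from_quat(s['tool_rot']).as_matrix();T[:3,3]=s['tcp_pos']
        V=np.linalg.inv(T@np.array(c['hand_eye']))
    np.savez(f+'.npz',K=K,V=V); return c
def ray(f,u,v,z):
    d=np.load(f+'.npz');K,V=d['K'],d['V'];T=np.linalg.inv(V)
    r=T[:3,:3]@np.linalg.inv(K)@[u,v,1];o=T[:3,3];return o+r*(z-o[2])/r[2]
def proj(f,p):
    d=np.load(f+'.npz');c=d['V']@np.r_[p,1];q=d['K']@c[:3];return q[:2]/q[2]
def crop(f,g,x0,y0,x1,y1,s): 
    cv2.imwrite(g,cv2.resize(cv2.imread(f)[y0:y1,x0:x1],None,fx=s,fy=s,interpolation=cv2.INTER_CUBIC))
E
python3 - <<'E'
from h import *
for n in('scene','top','wrist'): grab(n,f'pics/{n}0.png')
s=sensors.observe();print(s)
E
```

```text
{'time': 0.15, 'joint_positions': array([ 1.19700806e+00,  4.23665656e-01,  1.63050074e+00, -1.79894174e-05,
        1.08859473e+00, -1.89975730e-02]), 'dq': array([ 0.00030957,  0.00033237, -0.00160464, -0.00024214, -0.00140763,
        0.00108073]), 'effort': array([ 2.94251622e-04, -5.57768476e+01, -2.82016897e+01,  4.83772817e-05,
        4.73489257e-03,  1.35253055e-05]), 'tcp_pos': array([0.21694765, 0.5856932 , 0.23072943]), 'tool_rot': array([ 1.76462255e-01,  9.84307234e-01, -5.74561654e-04, -1.06190523e-04]), 'force': array([-0.70202555,  0.74099573,  0.31681402]), 'moment': array([ 0.02426107, -0.02935036, -0.04924242]), 'width': 0.0851563894967634}
```

```bash
ls pics
```

```text
scene0.png
scene0.png.npz
top0.png
top0.png.npz
wrist0.png
wrist0.png.npz
```

View pics/top0.png

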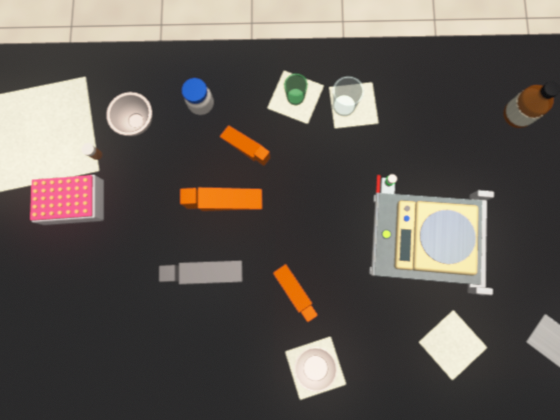

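View pics/scene0.png

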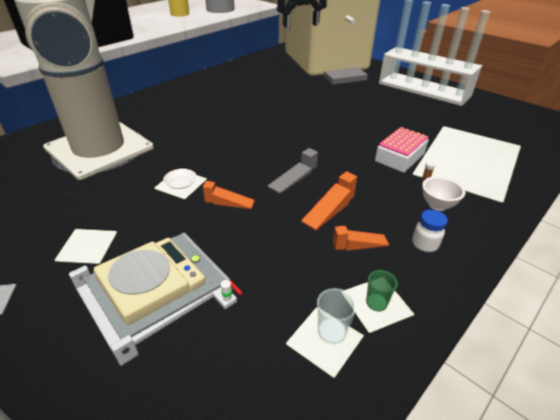

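View pics/wrist0.png

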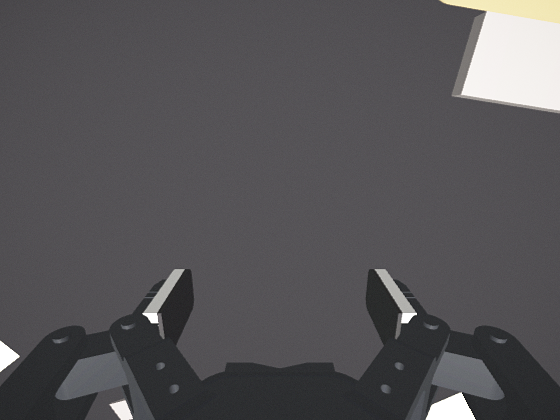

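```bash
python3 - <<'E'
from h import *
crop('pics/top0.png','pics/c1.png',170,170,290,230,6)
crop('pics/top0.png','pics/c2.png',360,165,500,300,4)
crop('pics/scene0.png','pics/c3.png',290,160,390,240,6)
f='pics/top0.png'
for u,v in [(262,198),(188,197),(375,235)]: print(ray(f,u,v,0))
d=np.load(f+'.npz');print(np.linalg.inv(d['V']))
E
```

```text
[0.62504382 0.16246104 0.        ]
[0.62882951 0.3118253  0.        ]
[ 0.54826103 -0.06058382  0.        ]
[[-0.00807365 -0.98460705  0.17459601  0.45636954]
 [-0.9997847   0.01128574  0.01741219  0.10230053]
 [-0.01911461 -0.17441784 -0.98448618  0.907013  ]
 [ 0.          0.          0.          1.        ]]
```

View pics/c1.png

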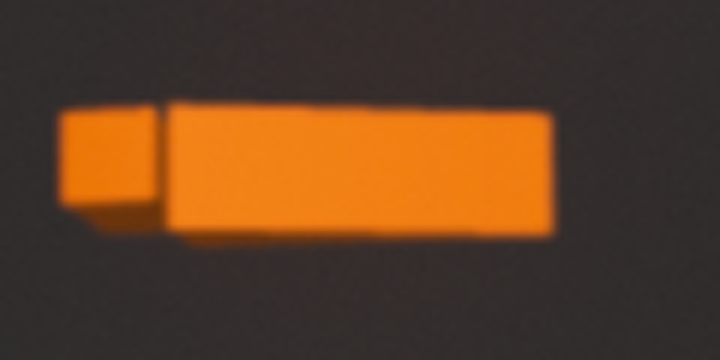

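View pics/c2.png

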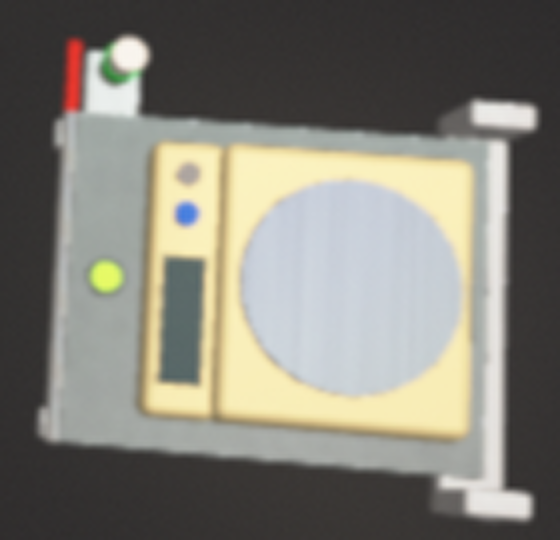

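View pics/c3.png

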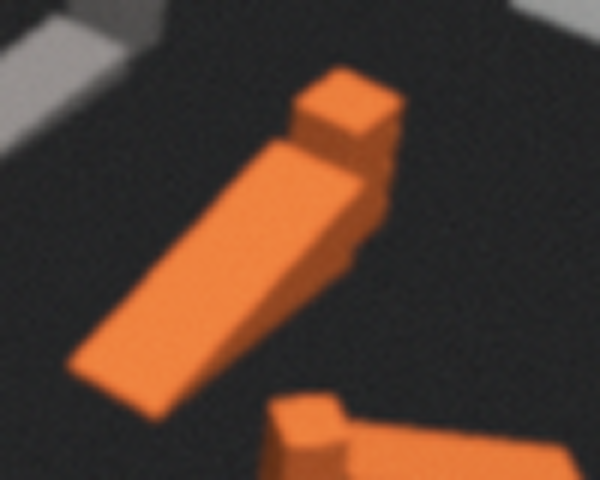

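```bash
python3 - <<'E'
from h import *
f='pics/top0.png'
def P(x,y,z,x0,y0,s): return ray(f,x0+(x+.5)/s-.5,y0+(y+.5)/s-.5,z)
a=[P(x,y,.06,170,170,6) for x,y in[(60,112),(157,107),(157,200),(60,205)]]
t=[P(x,y,.003,170,170,6) for x,y in[(552,113),(552,235)]]
b=[P(x,y,.039,170,170,6) for x,y in[(167,103),(167,232)]]
for n,l in zip('atb',(a,t,b)): print(n,np.round(l,4)*1000, np.mean(l,0))
g=np.mean(a,0);tt=np.mean(t,0);d=(tt-g)[:2];print('len',np.linalg.norm(d),'yaw',np.degrees(np.arctan2(d[1],d[0])))
tip=P(75,40,.020,360,165,4);root=P(72,112,.020,360,165,4)
c1=P(68,114,.024,360,165,4);c2=P(48,440,.024,360,165,4)
l1=P(58,121,.022,360,165,4);l2=P(41,438,.022,360,165,4)
h1=P(493,140,.034,360,165,4);h2=P(478,478,.034,360,165,4)
for n in('tip','root','c1','c2','l1','l2','h1','h2'): print(n,globals()[n]*1000)
e=(l1-l2)[:2];print(np.linalg.norm(e),'edge ang',np.degrees(np.arctan2(e[1],e[0])))
e=(c1-c2)[:2];print(np.linalg.norm(e),'edge ang',np.degrees(np.arctan2(e[1],e[0])))
e=(h1-h2)[:2];print('hinge',np.degrees(np.arctan2(e[1],e[0])))
e=(tip-(c2))[:2];print('tip-c2',np.linalg.norm(e),np.degrees(np.arctan2(e[1],e[0])))
print(R.from_quat(sensors.observe()['tool_rot']).as_matrix())
E
```

```text
a [[634.4 314.4  60. ]
 [635.7 283.8  60. ]
 [605.9 283.   60. ]
 [604.7 313.5  60. ]] [0.62018943 0.29867709 0.06      ]
t [[644.1 163.1   3. ]
 [602.7 163.1   3. ]] [0.62338908 0.16309687 0.003     ]
b [[641.4 285.1  39. ]
 [599.2 284.   39. ]] [0.62030792 0.28455434 0.039     ]
len 0.1356179725127188 yaw -88.64809048832898
tip [665.55944549 -68.70224518  20.        ]
root [629.40120734 -65.65448503  20.        ]
c1 [627.6506419  -62.91110591  24.        ]
c2 [470.78103044 -46.72092759  24.        ]
l1 [624.61436048 -58.26977866  22.        ]
l2 [471.77762559 -43.79039757  22.        ]
h1 [ 610.63845068 -263.16773214   34.        ]
h2 [ 451.54312446 -243.05335116   34.        ]
0.15352107350861377 edge ang -5.411910566407783
0.15770287528511978 edge ang -5.892512327170405
hinge -7.205659986529032
tip-c2 0.19601481906383356 -6.438755415418315
[[-9.37722122e-01  3.47386027e-01 -4.11825091e-04]
 [ 3.47386271e-01  9.37721485e-01 -1.09361315e-03]
 [ 6.27130938e-06 -1.16856762e-03 -9.99999317e-01]]
```

```bash
cat >> h.py <<'E'
def move(p,ytool):  # target TCP mm, angle of tool y (deg); tool down
    s=sensors.observe();M=R.from_quat(s['tool_rot']).as_matrix()
    a=np.radians(ytool);y=np.array([np.cos(a),np.sin(a),0]);z=np.array([0,0,-1.]);x=np.cross(y,z)
    T=np.c_[x,y,z]; print('t',s['time'],'shift',np.round(M.T@(np.array(p)-s['tcp_pos']*1000),1),'turn',np.round(R.from_matrix(M.T@T).as_rotvec(degrees=True),2),'w',s['width'],'F',s['force'])
E
python3 -c "
from h import *
move([620,299,231],1.35);move([620,299,120],1.35)"
```

```text
t 0.15 shift [-4.775e+02 -1.288e+02 -1.000e-01] turn [-6.000e-02  4.000e-02  6.832e+01] w 0.0851563894967634 F [-0.70202555  0.74099573  0.31681402]
t 0.15 shift [-477.5 -128.7  110.9] turn [-6.000e-02  4.000e-02  6.832e+01] w 0.0851563894967634 F [-0.70202555  0.74099573  0.31681402]
```

Request:
{"api": "play_rows", "payload": {
  "plan": [
    [[-60,-16,0,0,0,8.5,85],[-120,-32,0,0,0,17,85],[-180,-48,0,0,0,25.5,85],[-240,-64,0,0,0,34,85],[-300,-80,0,0,0,42.5,85],[-360,-96,10,0,0,51,85],[-420,-113,40,0,0,60,85],[-477.5,-129,80,0,0,68.3,85],[-477.5,-129,111,0,0,68.3,85],[-477.5,-129,111,0,0,68.3,85],[-477.5,-129,111,0,0,68.3,85]]
  ],
  "grip_force": 60
}}

```text
time: 1.52
tcp_pos: [0.62, 0.2999, 0.1212]
tool_rot: [0.698, 0.716, 0.0, 0.0]
force: [-0.2, 0.6, 0.2]
width: 0.085
```

```bash
python3 -c "
from h import *
move([620,299,23],1.35)
grab('wrist','pics/w1.png'); print(sensors.observe()['tcp_pos'])
f='pics/w1.png'
for p in [[.635,.284,.06],[.605,.314,.06],[.6234,.163,.003],[.62,.299,.06]]: print(proj(f,p))
"
```

```text
t 1.525 shift [-0.9 -0.  98.2] turn [ 0.02 -0.02  0.05] w 0.08495159886741396 F [-0.18010382  0.63467223  0.24027252]
[0.62025387 0.30037158 0.1220154 ]
[298.02164639 252.85312194]
[257.91943147 213.45751639]
[278.53647805 335.03082436]
[278.39858715 233.57582508]
```

View pics/w1.png

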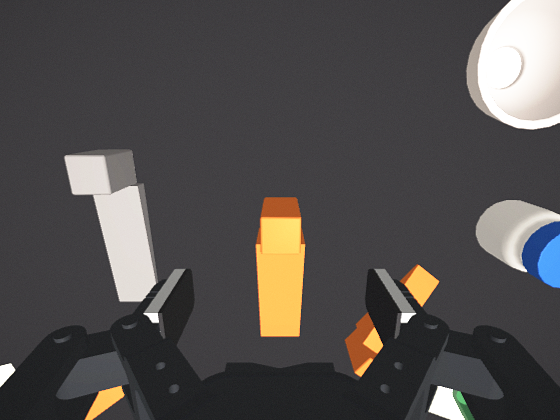

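```bash
python3 -c "
from h import *
f='pics/w1.png'
for u,v in [(418,266),(438,282)]: print(ray(f,u,v,.003))
print(proj(f,[.68,.299,.02]),proj(f,[.56,.299,.02]))
"
```

```text
[0.75633517 0.24673876 0.003     ]
[0.7789519  0.22981218 0.003     ]
[348.34881103 218.35242628] [208.38448251 214.9452524 ]
```

Request:
{"api": "play_rows", "payload": {
  "plan": [
    [[-1,0,50,0,0,0,85],[-1,0,98,0,0,0,85],[-1,0,98,0,0,0,85],[-1,0,98,0,0,0,25],[-1,0,98,0,0,0,20],[-1,0,98,0,0,0,20],[-1,0,98,0,0,0,20],[-1,0,98,0,0,0,20],[-1,0,98,0,0,0,20],[-1,0,98,0,0,0,20],[-1,0,98,0,0,0,20]]
  ],
  "grip_force": 60
}}

```text
time: 2.95
tcp_pos: [0.6213, 0.2989, 0.0245]
tool_rot: [0.699, 0.715, 0.001, 0.0]
force: [-0.7, 1.8, 7.4]
width: 0.0293
```

```bash
python3 -c "
from h import *
move([620,299,73],1.35);move([563.8,73.2,73],-6.1);move([563.8,73.2,24],-6.1)
print(sensors.observe()['tcp_pos'])
"
```

```text
t 2.95 shift [  0.2  -1.2 -48.5] turn [ 0.16 -0.08  0.01] w 0.029299139489620395 F [-0.68706711  1.77755483  7.44185943]
t 2.95 shift [-224.2  -62.7  -49. ] turn [ 0.15 -0.09  7.46] w 0.029299139489620395 F [-0.68706711  1.77755483  7.44185943]
t 2.95 shift [-224.3  -62.8    0. ] turn [ 0.15 -0.09  7.46] w 0.029299139489620395 F [-0.68706711  1.77755483  7.44185943]
[0.62128709 0.29888188 0.02449989]
```

Request:
{"api": "play_rows", "payload": {
  "plan": [
    [[0,0,-25,0,0,0,20],[0,0,-50,0,0,0,20],[-40,-10,-50,0,0,2,20],[-90,-26,-50,0,0,4,20],[-140,-42,-50,0,0,6,20],[-180,-54,-50,0,0,7.4,20],[-195,-59,-50,0,0,7.4,20],[-195,-59,-50,0,0,7.4,20],[-195,-59,-50,0,0,7.4,20]]
  ]
}}

```text
time: 4.08
tcp_pos: [0.5666, 0.1029, 0.0727]
tool_rot: [0.743, 0.669, 0.001, 0.0]
force: [0.5, 0.5, -0.5]
width: 0.0295
```

```bash
python3 -c "
from h import *
for n in('scene','top','wrist'): grab(n,f'pics/{n}2.png')
crop('pics/top2.png','pics/c4.png',230,150,430,300,4)
crop('pics/scene2.png','pics/c5.png',150,150,360,310,3.8)
"
```

```text
(no output)
```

View pics/c4.png

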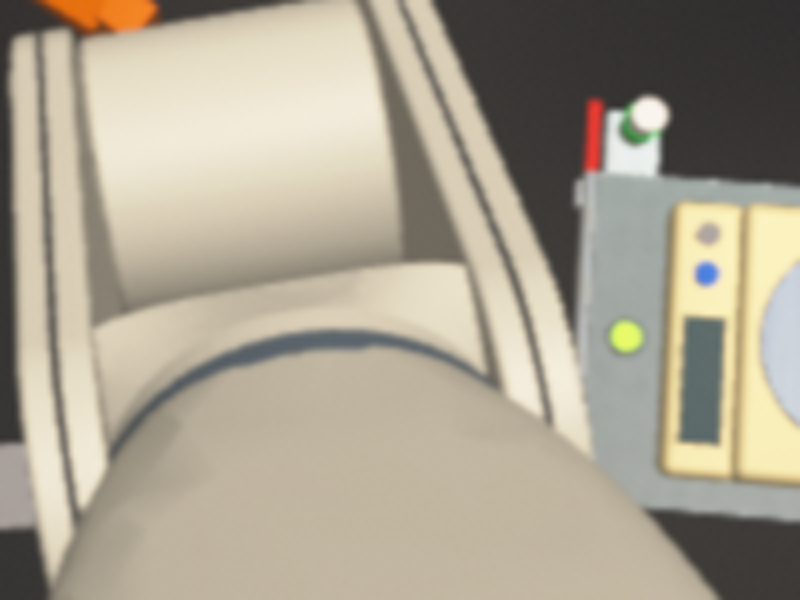

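View pics/c5.png

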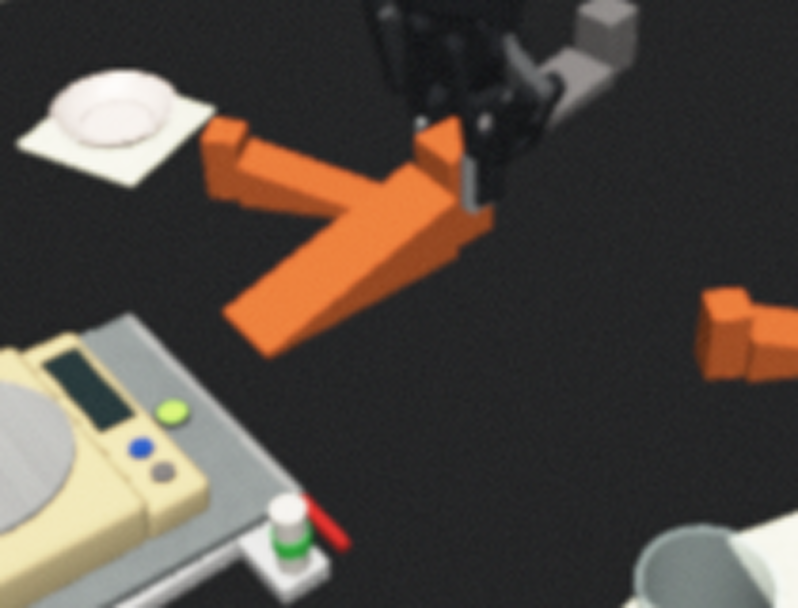

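View pics/wrist2.png

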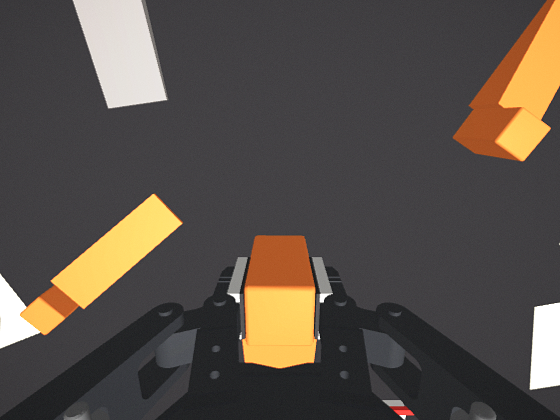

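```bash
python3 - <<'E'
from h import *
f='pics/scene2.png'
def P(x,y,z): return ray(f,150+(x+.5)/3.8-.5,150+(y+.5)/3.8-.5,z)*1000
print('corner near',P(300,490,.022),'far',P(128,314,.022),'tip',P(347,548,.018))
d=P(300,490,.022)-P(128,314,.022);print(np.hypot(*d[:2]),np.degrees(np.arctan2(d[1],d[0])))
s=sensors.observe();M=R.from_quat(s['tool_rot']).as_matrix();p=s['tcp_pos']-M[:,2]*.019
dx=-M[:,0]
print('grip',p,np.degrees(np.arctan2(dx[1],dx[0])))
y=M[:,1]
for k in(-.02,.02):
  q=p+.135*dx+k*y; q[2]=p[2]-.042+.003
  print(q,(proj(f,q)-150+.5)*3.8-.5)
move([568,103,24],-6.1)
E
```

```text
corner near [626.8974344  -64.94195559  22.        ] far [469.14508915 -49.41221306  22.        ] tip [665.50905933 -70.40654938  18.        ]
158.5149057211191 -5.6222995119196115
grip [0.56615315 0.10301796 0.09131901] -95.94419318863996
[ 0.53228012 -0.02918498  0.05231901] [226.37668666 310.30299338]
[ 0.57206505 -0.03332737  0.05231901] [270.93238271 353.14620072]
t 4.225 shift [ 0.2  1.8 48.3] turn [ 0.03 -0.01  0.16] w 0.029310027658924178 F [-1.11735089  0.23377376 -1.73951382]
```

Request:
{"api": "play_rows", "payload": {
  "plan": [
    [[0,0,25,0,0,0,20],[0,0,40,0,0,0,20],[0,0,48.5,0,0,0.1,20],[0,0,48.5,0,0,0.1,20],[0,0,48.5,0,0,0.1,20]]
  ]
}}

```text
time: 4.85
tcp_pos: [0.5659, 0.1022, 0.0242]
tool_rot: [0.744, 0.668, 0.0, -0.0]
force: [-2.7, 2.1, 4.5]
width: 0.0292
```

```bash
python3 -c "
from h import *
move([568,103,23],-6);print(sensors.observe()['tcp_pos'])"
```

```text
t 4.85 shift [1.  2.  1.2] turn [ 0.   -0.01 -0.12] w 0.029154557075989372 F [-2.68836986  2.08309689  4.46257532]
[0.56585693 0.10223154 0.02423856]
```

Request:
{"api": "play_rows", "payload": {
  "plan": [
    [[-12,0,0,0,0,0,20],[-24,0,0,0,0,0,20],[-36,0,0,0,0,0,20],[-46,0,0,0,0,0,20],[-54,0,0,0,0,0,20],[-60,0,0,0,0,0,20],[-66,0,0,0,0,0,20],[-72,0,0,0,0,0,20],[-78,0,0,0,0,0,20],[-84,0,0,0,0,0,20],[-84,0,0,0,0,0,20]]
  ]
}}

```text
time: 6.22
tcp_pos: [0.5572, 0.0177, 0.0242]
tool_rot: [0.744, 0.668, 0.001, 0.0]
force: [0.7, 4.0, 4.7]
width: 0.029
```

```bash
python3 -c "
from h import *
s=sensors.observe();print(s['tcp_pos'],s['force'])
d=s['tcp_pos'][:2]*1000-[548.5,-57];print(d@[-.1028,-.9947],d@[.9947,-.1028])
grab('scene','pics/s3.png')
crop('pics/s3.png','pics/c6.png',150,190,300,310,5)
crop('pics/s3.png','pics/c7.png',205,265,260,315,12)
"
```

```text
[0.55719624 0.01770957 0.02418771] [0.68857442 3.95467899 4.69980203]
-75.20758687166247 0.9700016850077361
```

View pics/c6.png

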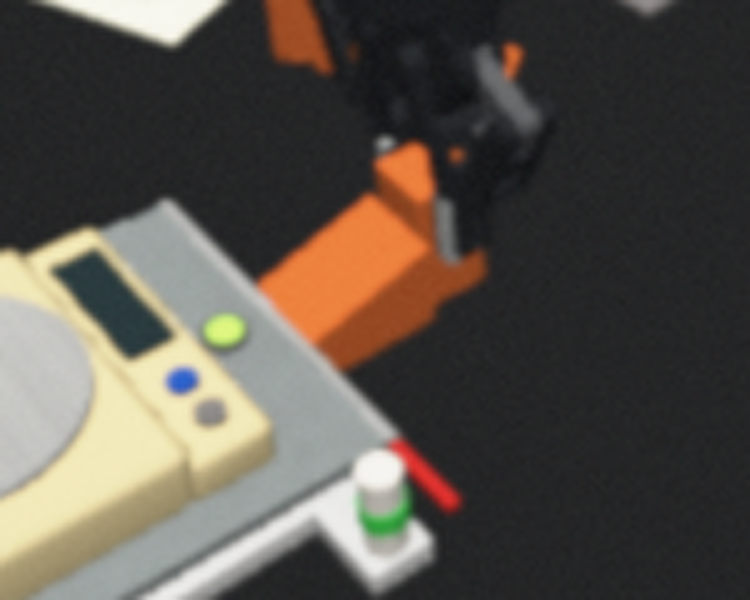

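View pics/c7.png

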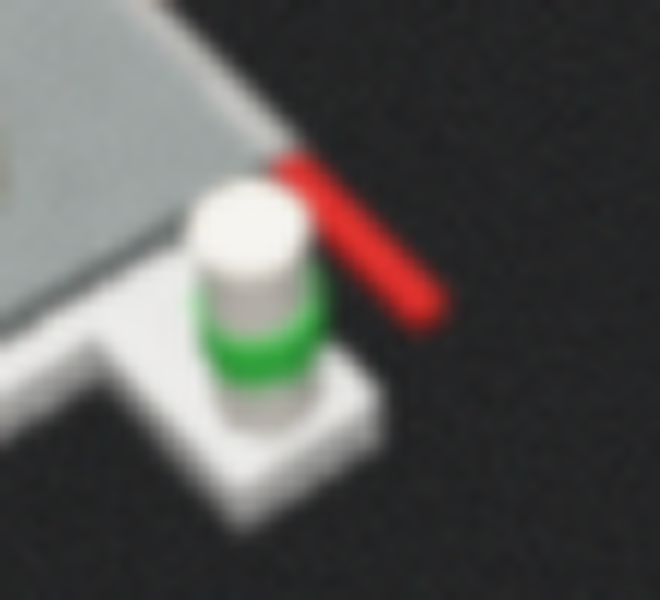

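Request:
{"api": "play_rows", "payload": {
  "plan": [
    [[-4,0,0,0,0,0,20],[-8,0,0,0,0,0,20],[-12,0,0,0,0,0,20],[-16,0,0,0,0,0,20],[-16,0,0,0,0,0,20],[-16,0,0,0,0,0,20]]
  ]
}}

```text
time: 7.02
tcp_pos: [0.5555, 0.0021, 0.0242]
tool_rot: [0.744, 0.668, 0.001, 0.0]
force: [0.3, 5.8, 5.6]
width: 0.0292
```

```bash
python3 -c "
from h import *
s=sensors.observe();print(s['tcp_pos'],s['force'])
d=s['tcp_pos'][:2]*1000-[548.5,-57];print(d@[-.1028,-.9947],d@[.9947,-.1028])
grab('scene','pics/s4.png')
crop('pics/s4.png','pics/c8.png',205,265,260,315,12)
# predicted tip pixel in crop vs height (tip end on axis)
for f in('pics/scene2.png','pics/s3.png','pics/s4.png'):
  for z in(.018,.024,.026,.028,.030,.032): print(f[-8:],z,(proj(f,[.6655,-.0695,z])-[205,265]+.5)*12-.5)
"
```

```text
[0.55548598 0.00205761 0.0241928 ] [0.28592638 5.77565589 5.57865292]
-59.462761829415804 0.8778300218359606
ene2.png 0.018 [441.45301932 347.95853343]
ene2.png 0.024 [439.33843259 321.80505203]
ene2.png 0.026 [438.62822992 313.02117382]
ene2.png 0.028 [437.9153317 304.2039567]
ene2.png 0.03 [437.19972255 295.35321052]
ene2.png 0.032 [436.48138699 286.46874364]
s/s3.png 0.018 [441.45301932 347.95853343]
s/s3.png 0.024 [439.33843259 321.80505203]
s/s3.png 0.026 [438.62822992 313.02117382]
s/s3.png 0.028 [437.9153317 304.2039567]
s/s3.png 0.03 [437.19972255 295.35321052]
s/s3.png 0.032 [436.48138699 286.46874364]
s/s4.png 0.018 [441.45301932 347.95853343]
s/s4.png 0.024 [439.33843259 321.80505203]
s/s4.png 0.026 [438.62822992 313.02117382]
s/s4.png 0.028 [437.9153317 304.2039567]
s/s4.png 0.03 [437.19972255 295.35321052]
s/s4.png 0.032 [436.48138699 286.46874364]
```

View pics/c8.png

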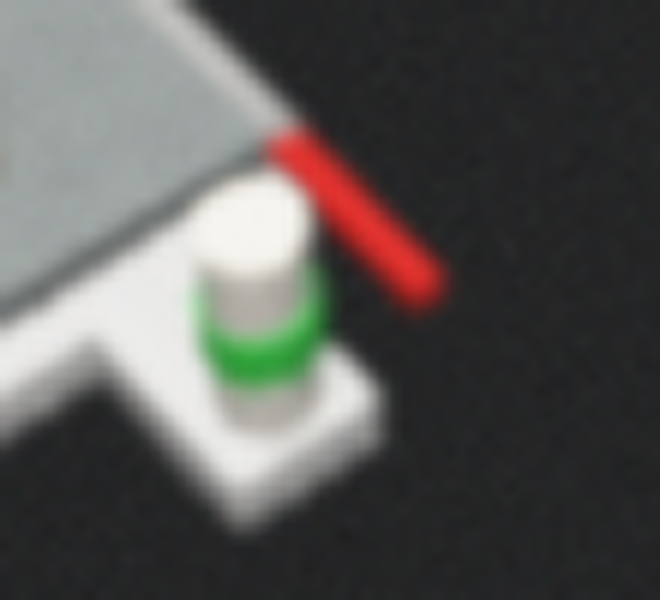

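Request:
{"api": "play_rows", "payload": {
  "plan": [
    [[0,0,0,0,0,0,60],[0,0,0,0,0,0,60],[0,0,0,0,0,0,60],[0,0,-20,0,0,0,60],[0,0,-50,0,0,0,60],[0,0,-90,0,0,0,60],[20,0,-140,0,0,0,60],[70,0,-170,0,0,0,60],[120,0,-180,0,0,0,60],[170,0,-180,0,0,0,60],[200,0,-180,0,0,0,60],[200,0,-180,0,0,0,60]]
  ]
}}

```text
time: 8.57
tcp_pos: [0.5764, 0.2033, 0.2052]
tool_rot: [0.743, 0.669, 0.001, 0.0]
force: [-0.5, -0.6, 0.3]
width: 0.0604
```

```bash
python3 -c "
from h import *
s=sensors.observe();print(s['tcp_pos'],s['force'])
for n in ('scene','top'): grab(n,f'pics/{n}5.png')
crop('pics/scene5.png','pics/c9.png',150,190,300,310,5)
crop('pics/scene5.png','pics/c11.png',205,265,260,315,12)
crop('pics/top5.png','pics/c10.png',290,160,430,280,5)
"
```

```text
[0.57644093 0.20326749 0.20516924] [-0.49119872 -0.61747729  0.29427619]
```

View pics/c9.png

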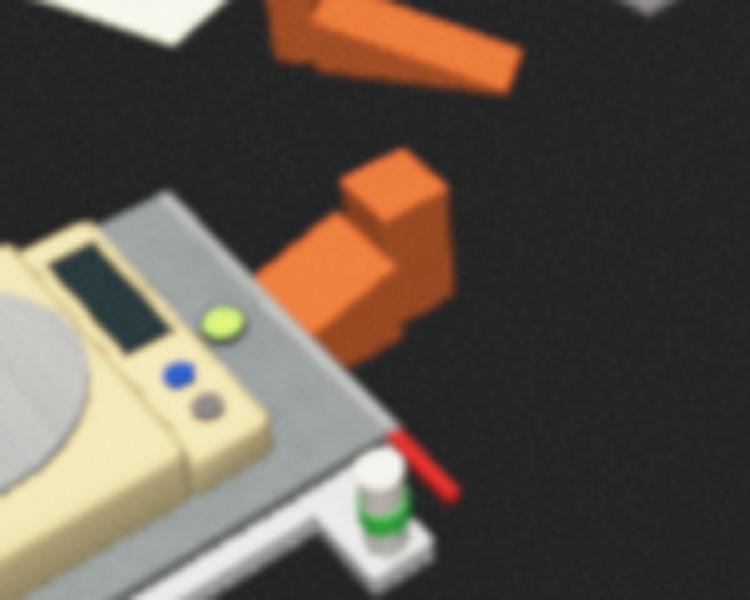

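View pics/c10.png

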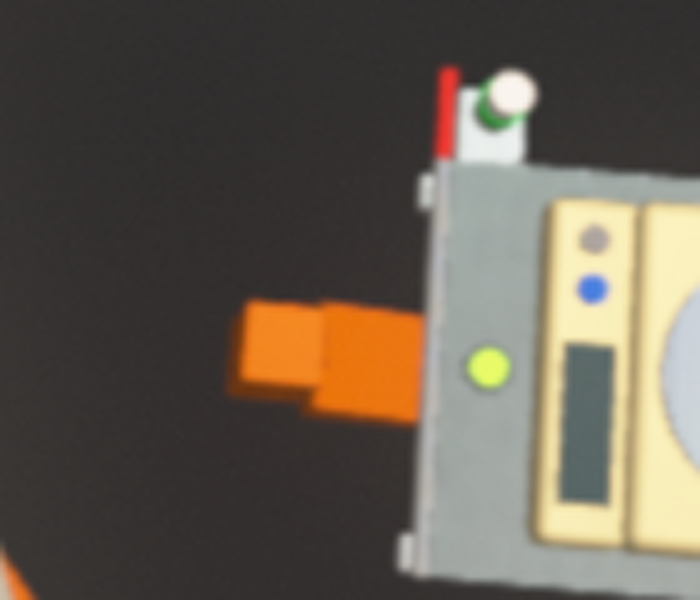

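View pics/c11.png

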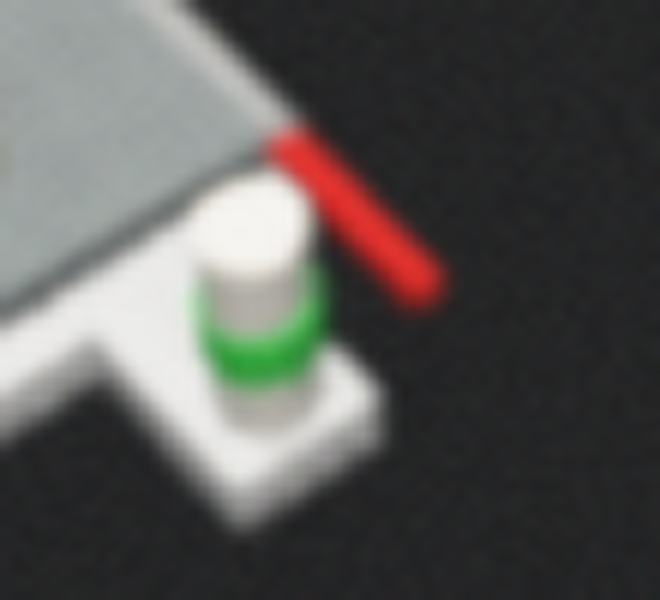

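```bash
python3 -c "
from h import *
f='pics/top5.png'
p=ray(f,290+283.5/5-.5,160+343.5/5-.5,.06)*1000
d=p[:2]-[548.5,-57];print(p,d@[-.1028,-.9947],d@[.9947,-.1028])
from bench import hand_in;print(hand_in())"
```

```text
[555.31110803   2.6880659   60.        ] -60.07190105353593 0.6390759854761998
the job is handed in; nothing more can be done
None
```

I picked up the largest orange wedge, set it on the bench thin end first and square to the low edge, and slid it in under the lip. I then let go, moved the arm clear and handed the job in at about 8.7 s.

Checks on the pictures taken after release:
- **Wedge position:** the grip point is about 60 mm before the lip and less than 1 mm off its middle. It looks flat and square.
- **Pointer height:** the tip is about 31 mm above the bench, close to the band's 30 mm middle, and did not move on release.
- **Arm:** clear of everything, with about 0 N at the wrist.

**Disagreement:** the pointer tip appeared about 13 mm farther out than the stated 104 mm from the lip's middle. I took the middle from the plate corners instead. If the 104 mm is right, the wedge is about 12 mm off the middle, still inside the 35 mm allowed.

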